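# Gauge a carton: through the arch, then close the jaw

## Task

Gauge the carton that stands on its long edge at the left: keeping it standing, pass it lengthwise from the left through the parcel gauge's arch (not over or round it); the hand does not fit through, so let go half-way and take it again by its front end on the other side, and draw it out until it is clear of the arch and wholly on the measuring bed. Then push the sliding jaw by its black tab gently up until it presses the carton flat against the fence, and leave it closed. Leave the stapler, tape measure and parts case where they are.

Things in the scene. Friction and masses are not known exactly. Their poses are not given: they have to be found in the camera images.
- gauge: Bare metal parcel gauge fixed to the bench. Origin on the bench top under the middle of its arch. Its y axis is the passage: the carton enters from +y (robot's left), leaves toward -y; x points away from the robot; z up. Bed plate: x -65 to 65 mm, y -235 to 105, top 6 mm above the bench; the part y -235 to -15 is the measuring bed. The jaw's track plate spans x -175 to -60, y -170 to -80.
- arch (a point): Middle of the arch's opening, on the bed's top; axes as the gauge. Opening 67 mm wide in x and 110 mm high; arch 30 mm long in y (-15 to 15 mm), 91 mm wide outside, roof top 118 mm above this point. On the +y side the posts have lead-in flares, 39 mm high above the bed, spreading to x = +-47 mm at y = 45 mm.
- fence (a point): Foot of the fence's face on the bed's top, across from the jaw; 33.5 mm in x and -125 mm in y from the gauge's origin; axes as the gauge. The fence runs along the far side of the measuring bed, gauge y -230 to -30 mm, 30 mm high; its face looks to -x (to the jaw).
- jaw_tab (a point): Point on the sliding jaw's upright black tab, 80 mm above the bench, 15 mm below the tab's top; the tab is 16 mm thick in gauge x and 24 mm wide in gauge y, and free from z 30 to 95. The jaw's pressing face (64 mm wide in y, z 8 to 36, centred on gauge y = -125) lies 45 mm from this point toward gauge +x. Axes as the gauge.
- carton_center (a point): Centre of the brown carton, which stands on its long edge: 143 mm long, 58 mm thick, 103 mm tall, about 0.25 kg. Own y axis: along its length (level); own x axis: straight up; own z axis: level, across its thickness.
- carton: The same carton, its body frame: axes as carton_center, origin at the middle of one broad side face (own z = 0; the other broad face is at own z = 58 mm).
- stapler: Stapler lying on the bench, 32 x 142 x 54 mm, bystander. Origin at the centre of its underside.
- tape_measure: Yellow tape measure standing on the bench, 35 x 66 x 64 mm, bystander. Origin at the centre of its underside.
- parts_case: Flat blue parts case with clear lid, 121 x 169 x 37 mm, bystander. Origin at the centre of its underside.
- jaw: The sliding jaw of the gauge. Origin: middle of the lower edge of its pressing face, 8 mm above the bench, at gauge y = -125 mm; axes as the gauge. It slides only along gauge x: face at x = -90 mm fully back, 0 mm fully forward; it meets a carton that lies against the fence at x = about -24.3 mm. It drags with about 1 N and stays where left. Face 64 mm wide in y, 28 mm high.

How it is judged:
By the outcome, as a careful person would: the job done as asked, in the order asked, and still so for the second after the job is handed in, with the robot touching nothing.
It also fails if it takes over 72 s, if anything falls off the work surface, if the arm or the gripper's body presses on something with over 40 N, if the wrist force passes 120 N, or if a joint passes its speed limit or range.

## Robot

A 6-joint arm with a two-finger parallel gripper is mounted at the origin on a cart in front of the work surface, level with it; the furniture and walls round the work are solid. World frame = base frame: x ahead of the robot, y to its left, z up, the work surface at z = 0. Lengths are in m, angles in degrees, forces in N, time in s.
With the tool pointing down it reaches from about 0.35 to 0.875 m from the base axis. Payload 4.2 kg.
Tool frame: the origin (TCP) lies midway between the tips of the shut fingers; the grasp point (between the pads) lies 19 mm behind it; y points along the fingers, z is the direction in which the jaws open and shut, and the axes are right-handed (so a half turn about y gives the same grasp; the last joint's range is limited). The gripper opens to 87 mm and grips with 3 to 60 N. Pads are 19 mm wide; open, the fingers measure 117 mm over their backs; the gripper's body (75 mm by 190 mm) begins 51 mm behind the grasp point.
Start: joints at [82.426, 22.042, 0.453, 0, -68.411, -14.817], TCP at [0.238, 0.578, 0.223] pointing down, gripper open.
Joint ranges: [-179.83, 179.83], [-69.29, 118.12], [-61.27, 80.66], [-181.25, 117.63], [-171.15, -9.14], [-177.46, 177.46]. Speed limits (degrees/s): [159.86, 159.86, 180, 180, 180, 180].

## Interface

Orientations are given as [roll, pitch, yaw] about the fixed x, y, z axes, in that order (R = Rz(yaw) Ry(pitch) Rx(roll)).
In Python, from workcell import env gives the robot as it stands. The module is installed in compiled form; this text tells all that it offers. Calls block until the motion is done:
- env.goto(position, orientation): joint-space move of the TCP to a pose.
- env.move_straight(position, rotation=None, rate=0.15, force_limit=None): straight line of the TCP; rotation=None keeps the orientation; rate is the mean speed in m/s. With force_limit (N) it stops when the force on the tool has changed by that much, and returns True; else False.
- env.set_joints(angles): joint-space move.
- env.gripper_to(opening, grasp_force=None): opening from 0.0 (shut) to 1.0 (fully open); grasp_force is the grip in N (None keeps the last); returns when the fingers have stopped.
- env.dwell(seconds).
- env.inverse_kinematics(position, orientation): joint angles nearest the present ones, or None.
- env.read_state(): the state.
- env.grab_frame(name): name is "scene" or "top" or "wrist"; returns a dict with "image" (400x640x3 uint8, blue, green, red), "fx", "fy", "cx", "cy" (pixels), "D" ([k1, k2, p1, p2, k3] as OpenCV has them; the pictures are not rectified), "position" and "orientation" of the camera in the world. Camera axes: x right, y up, looking along -z (the intrinsics and any distortion apply to the point x, -y, -z); pixel columns grow to the right and rows downward; lengths in m; the calibration is good to about 2 mm. A picture is of the moment at which its call begins. There is no depth.
A pose or a line that the arm cannot do raises env.Unreachable and nothing moves.
- env.close_job(): hands the job in, once; it reports no verdict.
Trained networks look in a picture, given as the dict that the camera call returned (one of the last four; its "shot" number tells which), for a name from the list of things; names that differ only in an ending like _2 or _b are one class to them, and where a whole thing is asked for, a point or a joint stands for the part that bears it (a point fixed in the world has none). Each returns a list of dicts, best first, with "score" (0 to 1); they miss things now and then, are a little off and sometimes report something else, mostly with a low value. They report only what shows in the picture. A call takes as long as a camera call.
- env.search_frame(picture, thing): "xyz" ([x, y, z] in m, in world coordinates, good to about 4 mm: the middle of the surface that is visible of it).
- env.trace(picture, thing): "mask" (400x640 bool, what is visible of it).
The state is a dict: "clock": time; "joint_positions": joint angles; "qvel": joint speeds; "joint_torque": joint torques, N m; "position": TCP position; "tool_rot": TCP orientation; "force": force on the tool from outside, world axes, zero at the start; "wrist_torque": the same for the moment, N m; "opening": opening from 0.0 (shut) to 1.0 (fully open).
Only numpy, scipy, OpenCV 4.12 (cv2) and the standard library are available. Lean on these libraries where they do the work, as an engineer would, in place of code of your own. Each camera call takes 0.05 s, during which the arm holds its last target. There are 200 camera calls.

## Working session

There is one attempt and no reset: what is moved stays moved. The work goes in short steps, each a Python script; the robot and the scene stay as the last script left them, time stands still between calls to the robot, and variables do not carry over. Pictures are saved under pics/ and viewed, about 8 in all and at most 12, crops included, and the job is handed in when it is done.

```bash
mkdir -p pics; cat > h.py <<'E'
import numpy as np, cv2
from scipy.spatial.transform import Rotation as R
from workcell import env
def cam(f):
    o=np.array(f["orientation"],float)
    Rm=o if o.shape==(3,3) else R.from_euler('xyz',o,degrees=True).as_matrix()
    K=np.array([[f["fx"],0,f["cx"]],[0,f["fy"],f["cy"]],[0,0,1]]);return Rm,np.array(f["position"]),K,np.array(f["D"],float)
def ray(f,uv,z):
    Rm,p,K,D=cam(f)
    q=cv2.undistortPoints(np.array(uv,float).reshape(-1,1,2),K,D).reshape(-1,2)
    d=np.c_[q[:,0],-q[:,1],-np.ones(len(q))]@Rm.T
    return p+d*((z-p[2])/d[:,2])[:,None]
def proj(f,P):
    Rm,p,K,D=cam(f); c=(np.array(P,float).reshape(-1,3)-p)@Rm
    c=c*[1,-1,-1]
    return cv2.projectPoints(c,np.zeros(3),np.zeros(3),K,D)[0].reshape(-1,2)
E
python3 - <<'E'
from h import *
s=env.read_state(); print(s)
a=env.grab_frame("scene");b=env.grab_frame("top")
for n,f in(("scene",a),("top",b)):
    print(n,f["position"],f["orientation"],f["fx"],f["D"])
    for t in["carton","gauge","jaw_tab","jaw","stapler","tape_measure","parts_case","arch","fence","carton_center"]:
        try:
            r=env.search_frame(f,t); print(t,[(np.round(q["xyz"],3),round(q["score"],2)) for q in r[:2]])
        except Exception as e: print(t,e)
    cv2.imwrite(f"pics/{n}0.png",f["image"])
E
```

```text
{'clock': 0.0, 'joint_positions': array([ 8.24265897e+01,  2.20912424e+01,  3.79094044e-01, -2.71881521e-02,
       -6.84106308e+01, -1.48177492e+01]), 'qvel': array([-0.05026832,  0.06258421,  0.09732872, -0.13940274, -0.0241628 ,
       -0.1128502 ]), 'joint_torque': array([-1.07950891e-04, -3.90662813e+01,  1.87406015e+01,  4.22004640e+00,
        1.09937138e-02, -1.93490559e-04]), 'position': array([0.23782946, 0.57733047, 0.22145451]), 'tool_rot': array([-8.98748419e+01,  6.98147475e-03,  1.57598817e+02]), 'force': array([-0.22990751,  0.22295092, -0.21687662]), 'wrist_torque': array([ 0.00123967, -0.01406546, -0.00948559]), 'opening': 0.9983121794114881}
scene [-0.5036478  -0.60161739  1.14131904] [ 47.29201377   0.56721861 -64.54875269] 444.78279536822015 [0.01961772 0.         0.         0.         0.        ]
carton [(array([0.463, 0.278, 0.076]), 0.74)]
gauge [(array([ 0.6  , -0.083,  0.005]), 0.58)]
jaw_tab [(array([ 0.488, -0.12 ,  0.025]), 0.76)]
jaw [(array([ 0.49 , -0.121,  0.027]), 0.65)]
stapler [(array([ 0.471, -0.352,  0.044]), 0.88)]
tape_measure [(array([0.408, 0
[... 376 characters left out ...]
274378] 443.7371736335803 [-0.06461163  0.          0.          0.          0.        ]
carton [(array([0.481, 0.298, 0.103]), 0.91)]
gauge [(array([ 0.605, -0.073,  0.008]), 0.89)]
jaw_tab [(array([ 0.507, -0.107,  0.021]), 0.58)]
jaw [(array([ 0.506, -0.109,  0.024]), 0.82)]
stapler [(array([ 0.491, -0.341,  0.048]), 0.84)]
tape_measure [(array([ 0.49 , -0.34 ,  0.048]), 0.56), (array([0.42 , 0.04 , 0.066]), 0.48)]
parts_case [(array([ 0.553, -0.516,  0.036]), 0.55), (array([ 0.608, -0.073,  0.005]), 0.52)]
arch [(array([ 0.609, -0.072,  0.008]), 0.91)]
fence [(array([ 0.605, -0.077,  0.01 ]), 0.79)]
carton_center [(array([0.48 , 0.292, 0.1  ]), 0.58), (array([0.42 , 0.041, 0.061]), 0.56)]
```

```bash
python3 -c "
import cv2
a=cv2.imread('pics/top0.png');cv2.imwrite('pics/top0c.png',a)
"
```

```text
(no output)
```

View pics/top0.png

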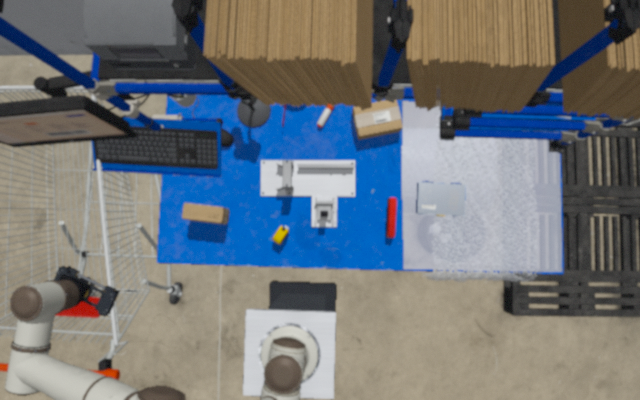

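View pics/scene0.png

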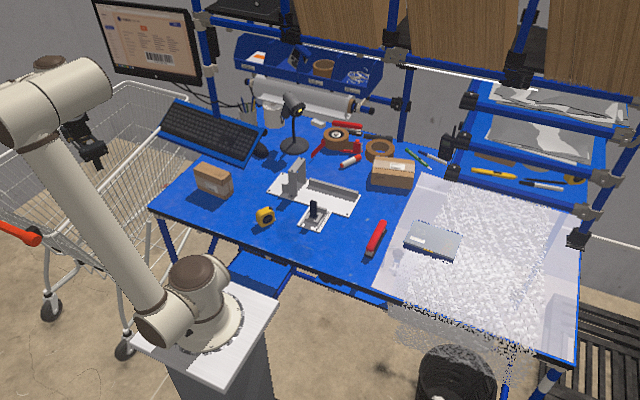

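Top view: gauge bed at cols 260–355, rows 160–197, arch around (287,178), jaw tab at (323,213), carton at (204,213), tape (281,235), stapler (391,218). The scene view agrees with this. I'll take closer shots with the wrist camera.

```bash
python3 - <<'E'
from h import *
for i,(p,z) in enumerate([((0.48,0.29,0.33),90),((0.56,-0.05,0.36),90)]):
    try:
        print(env.inverse_kinematics(p,[-90,0,z]),env.inverse_kinematics(p,[-90,0,z-180]))
        q=env.inverse_kinematics(p,[-90,0,z])
        env.goto(p,[-90,0,z] if q is not None else [-90,0,z-180]); env.dwell(0.3)
    except env.Unreachable as e: print('unr',e);continue
    f=env.grab_frame("wrist"); print(f["position"],f["orientation"],f["fx"],f["D"])
    for t in["carton","jaw_tab","jaw","gauge","arch"]:
        print(t,[(np.round(q["xyz"],3),round(q["score"],2)) for q in env.search_frame(f,t)[:2]])
    cv2.imwrite(f"pics/w{i}.png",f["image"])
    import pickle; pickle.dump(f,open(f"w{i}.pkl","wb"))
print(env.read_state()["clock"])
a=cv2.vconcat([cv2.imread("pics/w0.png"),cv2.imread("pics/w1.png")]) 
cv2.imwrite("pics/w01.png",cv2.resize(a,(480,600),interpolation=cv2.INTER_AREA))
E
```

```text
[ 47.69474559  12.53254184   2.21054679   0.         -79.67800494
 -47.69474559] [ 47.69474559  12.53254184   2.21054679   0.         -79.67800494
 132.30525441]
[0.47990773 0.21648848 0.49136948] [-1.57427996e+01 -2.42813840e-02 -1.79937835e+02] 290.53317522940927 [-0.00174352  0.          0.          0.          0.        ]
carton [(array([0.482, 0.292, 0.102]), 0.97)]
jaw_tab [(array([0.621, 0.087, 0.005]), 0.58)]
jaw []
gauge [(array([0.621, 0.086, 0.007]), 0.8)]
arch [(array([0.621, 0.09 , 0.003]), 0.64)]
[ 11.41045151  12.24146651   5.95407134   0.         -83.71260483
 -11.41045151] [ 11.41045151  12.24146651   5.95407134   0.         -83.71260483
 168.58954849]
[ 0.56023296 -0.12339309  0.52157153] [-1.57651809e+01 -9.69313171e-03 -1.79929896e+02] 290.53317522940927 [-0.00174352  0.          0.          0.          0.        ]
carton [(array([0.483, 0.232, 0.032]), 0.7)]
jaw_tab [(array([ 0.511, -0.109,  0.022]), 0.75)]
jaw [(array([ 0.512, -0.112,  0.026]), 0.67)]
gauge [(array([ 0.606, -0.088,  0.006]), 0.88), (array([0.426, 0.029, 0.057]), 0.53)]
arch [(array([ 0.608, -0.087,  0.005]), 0.77)]
5.0667
```

View separately.

View pics/w0.png

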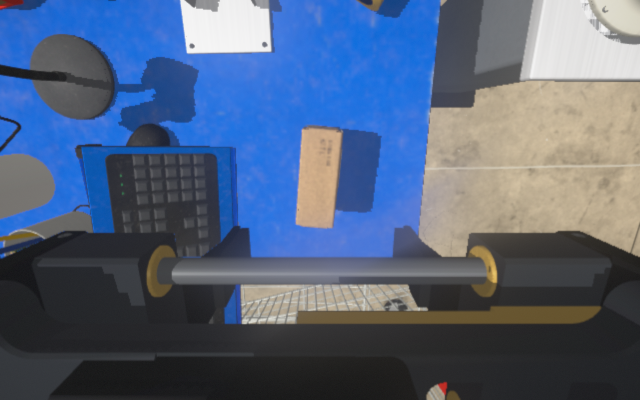

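View pics/w1.png

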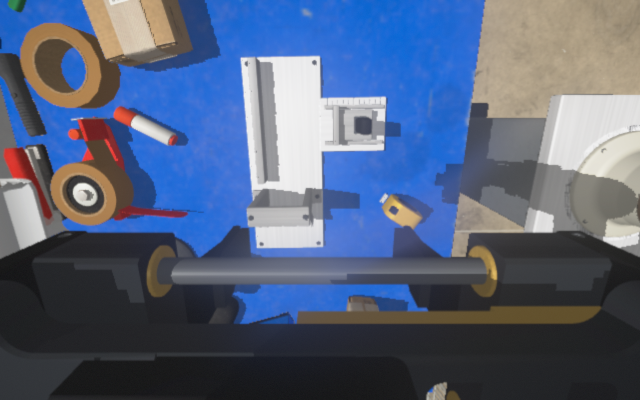

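```bash
python3 - <<'E'
from h import *
import pickle
f=pickle.load(open("w0.pkl","rb"));g=pickle.load(open("w1.pkl","rb"))
im=f["image"].astype(int); m=((im[...,2]>im[...,0]+25)&(im[...,2]>130)).astype(np.uint8); m[:120]=0;m[232:]=0;m[:,:285]=0;m[:,350:]=0
n,l,st,_=cv2.connectedComponentsWithStats(m); k=1+np.argmax(st[1:,4]); ys,xs=np.where(l==k)
P=ray(f,np.c_[xs,ys],.103)[:,:2].astype(np.float32)
print("carton",cv2.minAreaRect(P*1000), st[k])
im=g["image"].astype(int); w=((im.min(2)>150)&(im.max(2)-im.min(2)<60))
# near edge (right) of bed: per-row last white px; rows off track
E=[]
for r in list(range(64,92))+list(range(158,186))+list(range(226,242)):
    c=np.where(w[r,270:345])[0]
    E.append((270+c.max()+.5,r))
Q=ray(g,E,.006)[:,:2]; 
p=np.polyfit(Q[:,1],Q[:,0],1); res=Q[:,0]-np.polyval(p,Q[:,1]); ok=abs(res)<.003; p=np.polyfit(Q[ok,1],Q[ok,0],1)
print("near edge x=a*y+b",p,ok.sum(),len(ok),res.std())
def ends(cols,r0,r1,last):
    o=[]
    for c in cols:
        v=np.where(w[r0:r1,c])[0]; o.append((c,r0+(v.max()+.5 if last else v.min()-.5)))
    return ray(g,o,.006)[:,:2]
A=ends(range(270,315),45,80,False);B=ends(range(270,315),230,256,True)
print("end -y",np.median(A,0),np.polyfit(A[:,0],A[:,1],1),"end +y",np.median(B,0),np.polyfit(B[:,0],B[:,1],1))
yaw=-np.arctan(p[0]);yc=None
ex=np.array([np.cos(yaw),np.sin(yaw)]);ey=np.array([-ex[1],ex[0]])
sy=((np.median(A,0)@ey+.235)+(np.median(B,0)@ey-.105))/2
ymid=np.median(Q[ok],0); sx=ymid@ex+.065
O=ex*sx+ey*sy; print("gauge",O,np.degrees(yaw),"len err",np.median(B,0)@ey-np.median(A,0)@ey-.34)
T=lambda a:np.r_[O+ex*a[0]+ey*a[1],a[2]]
v=g["image"].copy()
for a in [(-.065,-.235,.006),(.065,-.235,.006),(.065,.105,.006),(-.065,.105,.006),(-.0455,-.015,.124),(-.0455,.015,.124),(.0455,.015,.124),(.0455,-.015,.124),(.0335,-.23,.036),(.0335,-.03,.036),(-.175,-.17,.006),(-.175,-.08,.006),(-.09,-.157,.036),(-.09,-.093,.036),(-.127,-.125,.095)]:
    u=proj(g,T(a))[0]; cv2.circle(v,tuple(int(round(t*8)) for t in u),16,(0,0,255),-1,shift=3)
cv2.imwrite("pics/ov.png",cv2.resize(v[30:260,200:440],None,fx=2.5,fy=2.5,interpolation=cv2.INTER_CUBIC))
E
```

```text
carton ((484.4781799316406, 300.6794128417969), (137.04757690429688, 52.212581634521484), 85.11875915527344) [ 296  128   46  100 3730]
near edge x=a*y+b [-0.01701532  0.55921055] 72 72 0.0004353021835883953
end -y [ 0.60781119 -0.21502346] [ 0.03119961 -0.23464661] end +y [0.61665892 0.12356527] [0.02450549 0.10803096]
gauge [0.62374227 0.01947611] 0.9748117947850625 len err -0.0016107989608905027
```

View pics/ov.png

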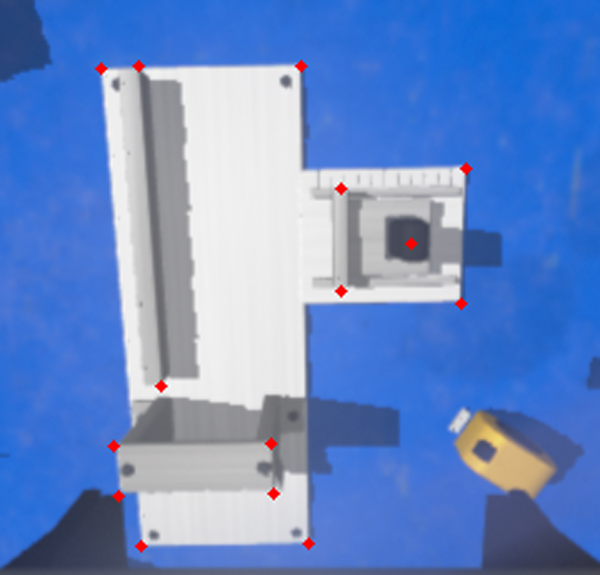

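Overlay: the fitted gauge (0.624, 0.019, yaw 0.97°) matches the bed, track, jaw and roof corners to about 1 mm. The carton is at (0.4845, 0.301) with its length axis at 85.1°. Next I grasp it slightly behind its centre.

```bash
cat >> h.py <<'E'
O=np.array([.62374,.01948]);YAW=.97
ex=np.array([np.cos(np.radians(YAW)),np.sin(np.radians(YAW))]);ey=np.array([-ex[1],ex[0]])
def G(x,y,z): return np.r_[O+ex*x+ey*y,z]
def inG(p): d=np.array(p[:2])-O; return np.round([d@ex,d@ey,p[2]],4)
def st(t=""):
    s=env.read_state(); print(t,"t",round(s["clock"],2),"G",inG(s["position"]),"F",np.round(s["force"],1),"op",round(s["opening"],3),np.round(s["tool_rot"],2)); return s
ORI=[-90,0,90+YAW]
E
python3 - <<'E'
from h import *
a=np.radians(85.1); d=np.array([np.cos(a),np.sin(a)]); c=np.array([.4845,.3007])+.025*d
o=[-90,0,85.1]
env.goto([*c,.20],o); env.gripper_to(1.0,25)
env.move_straight([*c,.073],rate=.15,force_limit=10); st("at")
env.gripper_to(0.0,25); s=st("grip"); print(s["position"])
env.move_straight([*c,.12]); st("lift")
env.goto(G(0,.175,.12),ORI); env.dwell(.2); s=st("pre")
f=env.grab_frame("wrist"); cv2.imwrite("pics/w2.png",f["image"])
import pickle; pickle.dump(f,open("w2.pkl","wb"))
E
```

```text
at t 7.82 G [-0.1313  0.3089  0.0739] F [-0.1 -0.2 -0.5] op 0.998 [-9.008e+01 -8.000e-02  8.512e+01]
grip t 8.43 G [-0.132   0.3084  0.0732] F [-0.2 -1.1  1.8] op 0.66 [-90.    -0.    85.11]
[0.48658502 0.32563141 0.07320257]
lift t 8.9 G [-0.1324  0.3082  0.1195] F [ 0.2 -0.4 -2.3] op 0.661 [-89.95  -0.    85.07]
pre t 9.88 G [-0.0007  0.1761  0.1198] F [-0.6  0.5 -2.1] op 0.667 [-8.997e+01  1.000e-02  9.108e+01]
```

View pics/w2.png

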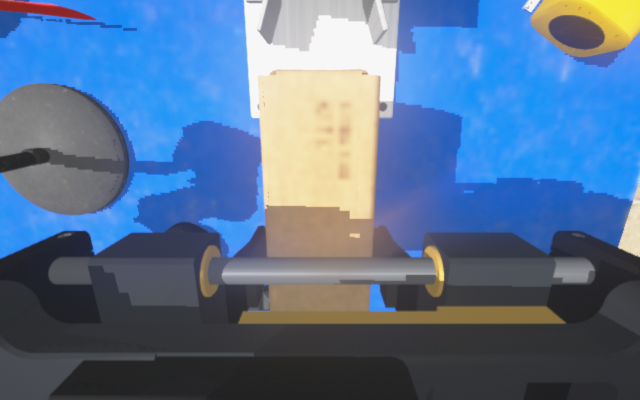

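```bash
python3 - <<'E'
from h import *
import pickle
f=pickle.load(open("w2.pkl","rb"))
for u in [(268,71),(375,71),(260,76),(380,76),(265,200),(374,200)]: print(u,inG(ray(f,[u],.1495)[0]))
for u in [(251,117),(392,117),(247,20),(397,20)]: print("bed",u,inG(ray(f,[u],.006)[0]))
E
python3 - <<'E'
from h import *
env.move_straight(G(0,.170,.095),ORI)
h=env.move_straight(G(0,.170,.074),rate=.03,force_limit=3); env.dwell(.1); s=st("touch %s"%h)
z=s["position"][2]; print(z)
E
```

```text
(268, 71) [0.0219 0.0841 0.1495]
(375, 71) [-0.0231  0.084   0.1495]
(260, 76) [0.0254 0.086  0.1495]
(380, 76) [-0.0253  0.0859  0.1495]
(265, 200) [0.0261 0.1406 0.1495]
(374, 200) [-0.0256  0.1405  0.1495]
bed (251, 117) [0.0637 0.1036 0.006 ]
bed (392, 117) [-0.0652  0.1034  0.006 ]
bed (247, 20) [0.062  0.0249 0.006 ]
bed (397, 20) [-0.0641  0.0247  0.006 ]
touch True t 10.91 G [0.     0.1703 0.0777] F [0.8 0.8 2.5] op 0.663 [-9.000e+01 -1.000e-02  9.099e+01]
0.07768979219007643
```

```bash
python3 - <<'E'
from h import *
env.move_straight(G(0,.170,.0805),ORI,rate=.05); st("up")
h=env.move_straight(G(0,.034,.0805),ORI,rate=.06,force_limit=6); s=st("in %s"%h)
f=env.grab_frame("wrist"); cv2.imwrite("pics/w3.png",f["image"])
g=env.grab_frame("scene"); cv2.imwrite("pics/s3.png",g["image"][120:260,200:400])
E
```

```text
up t 11.16 G [-0.0007  0.1697  0.0799] F [-0.6 -0.1 -3.2] op 0.662 [-8.991e+01  2.000e-02  9.094e+01]
in False t 13.57 G [0.     0.0342 0.0805] F [ 0.7  0.1 -1.9] op 0.664 [-90.    -0.    90.99]
```

View pics/w3.png

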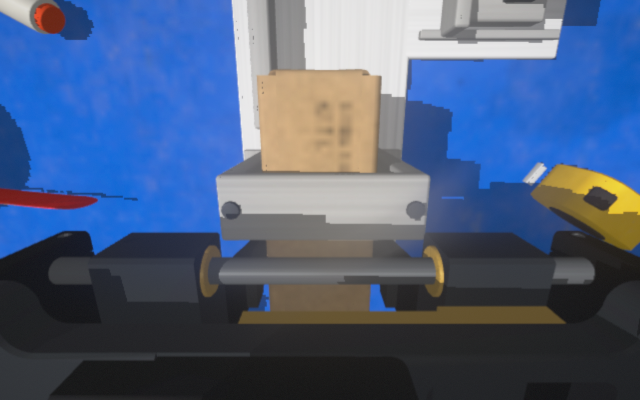

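```bash
python3 - <<'E'
from h import *
h=env.move_straight(G(0,.034,.076),ORI,rate=.02,force_limit=2.5); st("down %s"%h)
env.gripper_to(1.0); env.dwell(.2); st("rel")
env.move_straight(G(0,.034,.17),ORI,rate=.15)
env.move_straight(G(0,-.045,.17),ORI,rate=.15)
h=env.move_straight(G(0,-.045,.079),ORI,rate=.08,force_limit=8); st("front %s"%h)
env.gripper_to(0.0,25); st("grip")
env.move_straight(G(0,-.045,.0805),ORI,rate=.03)
h=env.move_straight(G(0,-.179,.0805),ORI,rate=.06,force_limit=8); s=st("out %s"%h)
f=env.grab_frame("wrist"); cv2.imwrite("pics/w4.png",f["image"])
g=env.grab_frame("scene"); v=g["image"][130:240,220:380]; cv2.imwrite("pics/s4.png",cv2.resize(v,None,fx=4,fy=4,interpolation=cv2.INTER_CUBIC))
E
```

```text
down True t 13.88 G [0.0003 0.0336 0.0792] F [-0.7 -1.9  3.3] op 0.662 [-9.003e+01  5.000e-02  9.101e+01]
rel t 14.88 G [-0.0008  0.0337  0.0779] F [ 0.  -0.  -1.3] op 1.0 [-8.987e+01  5.000e-02  9.097e+01]
front False t 17.61 G [ 0.0005 -0.045   0.0797] F [0.1 0.5 0.5] op 0.999 [-9.008e+01 -1.000e-02  9.097e+01]
grip t 18.23 G [ 0.     -0.045   0.0791] F [-0.3 -1.2  0.6] op 0.66 [-90.     0.    90.98]
out False t 20.86 G [ 0.     -0.1788  0.0805] F [ 0.8 -0.1 -2. ] op 0.658 [-90.    -0.    90.99]
```

View pics/s4.png

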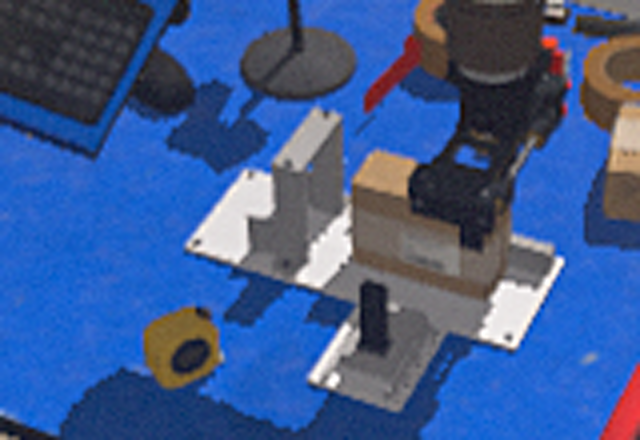

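```bash
python3 - <<'E'
from h import *
env.move_straight(G(.002,-.179,.0805),ORI,rate=.03)
h=env.move_straight(G(.002,-.179,.076),ORI,rate=.02,force_limit=2.5); st("down %s"%h)
env.gripper_to(1.0); env.dwell(.2); st("rel")
env.move_straight(G(.002,-.179,.2),ORI,rate=.15)
env.gripper_to(0.0,10)
env.move_straight(G(-.180,-.125,.2),ORI,rate=.15); env.dwell(.2)
f=env.grab_frame("wrist"); 
for n in("jaw_tab","carton"): print(n,[(inG(q["xyz"]),round(q["score"],2)) for q in env.search_frame(f,n)[:2]])
g=env.grab_frame("top"); print([(inG(q["xyz"]),round(q["score"],2)) for q in env.search_frame(g,"carton")[:2]])
h=env.move_straight(G(-.180,-.125,.068),ORI,rate=.1,force_limit=6); st("behind %s"%h)
h=env.move_straight(G(-.150,-.125,.068),ORI,rate=.04,force_limit=5); st("contact? %s"%h)
h=env.move_straight(G(-.105,-.125,.068),ORI,rate=.03,force_limit=5); st("mid %s"%h)
h=env.move_straight(G(-.085,-.125,.068),ORI,rate=.015,force_limit=7); st("end %s"%h)
env.dwell(.3); st("hold")
g=env.grab_frame("scene"); v=g["image"][130:240,220:380]; cv2.imwrite("pics/s5.png",cv2.resize(v,None,fx=4,fy=4,interpolation=cv2.INTER_CUBIC))
E
```

```text
down True t 21.42 G [ 0.0026 -0.1791  0.079 ] F [ 0.2 -0.6  3.4] op 0.66 [-9.007e+01  3.000e-02  9.100e+01]
rel t 22.42 G [ 0.0013 -0.1789  0.0776] F [ 0.3 -0.4 -0.4] op 0.998 [-8.988e+01 -2.000e-02  9.096e+01]
jaw_tab [(array([-0.1231, -0.1364,  0.0252]), 0.69)]
carton [(array([-0.0146, -0.1375,  0.1055]), 0.66)]
[(array([-0.0055, -0.1187,  0.1084]), 0.9)]
behind False t 28.24 G [-0.1795 -0.125   0.0685] F [ 0.2 -0.3  0.1] op 0.003 [-90.08  -0.    90.98]
contact? False t 29.14 G [-0.1503 -0.125   0.0679] F [-0.7  0.7 -0.2] op 0.004 [-89.97  -0.    90.96]
mid False t 30.79 G [-0.105 -0.125  0.068] F [-1.2  0.9 -0.5] op 0.006 [-90.02  -0.    90.97]
end True t 31.89 G [-0.089  -0.1249  0.0674] F [-0.3 -1.1 -0.5] op -0.0 [-8.970e+01 -1.000e-02  9.094e+01]
hold t 32.19 G [-0.09   -0.1249  0.0668] F [-0.4 -0.8 -0.2] op 0.004 [-8.958e+01 -2.000e-02  9.093e+01]
```

View pics/s5.png

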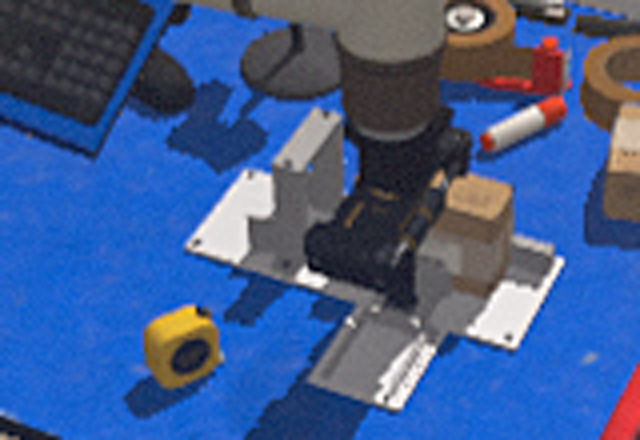

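```bash
python3 - <<'E'
from h import *
for k in range(2):
    h=env.move_straight(G(-.080,-.125,.068),ORI,rate=.015,force_limit=8); st("push %s"%h)
env.move_straight(G(-.150,-.125,.068),ORI,rate=.08)
env.move_straight(G(-.150,-.125,.22),ORI,rate=.15)
env.goto(G(-.03,-.05,.36),ORI); env.dwell(.4)
f=env.grab_frame("wrist"); v=f["image"].copy()
for a in [(.0335,-.0535,.109),(.0335,-.1965,.109),(-.0245,-.1965,.109),(-.0245,-.0535,.109),(-.0243,-.157,.036),(-.0243,-.093,.036),(-.061,-.113,.095),(-.077,-.113,.095),(-.077,-.137,.095),(-.061,-.137,.095)]:
    u=proj(f,G(*a))[0]; cv2.circle(v,tuple(int(round(t*8)) for t in u),10,(0,0,255),-1,shift=3)
cv2.imwrite("pics/w6.png",cv2.resize(v[10:240,200:440],None,fx=2.5,fy=2.5,interpolation=cv2.INTER_CUBIC))
for n in("stapler","tape_measure","parts_case","carton"): print(n,[(np.round(q["xyz"],3),round(q["score"],2)) for q in env.search_frame(env.grab_frame("top"),n)[:2]])
st()
E
```

```text
push True t 32.64 G [-0.0893 -0.1249  0.0664] F [ 0.1  0.5 -0. ] op 0.004 [-8.930e+01 -3.000e-02  9.089e+01]
push True t 33.05 G [-0.0897 -0.1249  0.0655] F [-0.1  0.   0.5] op 0.005 [-8.903e+01 -4.000e-02  9.085e+01]
stapler []
tape_measure [(array([0.421, 0.04 , 0.066]), 0.68)]
parts_case [(array([ 0.553, -0.516,  0.037]), 0.97), (array([0.42 , 0.038, 0.065]), 0.37)]
carton [(array([ 0.62 , -0.111,  0.108]), 0.7)]
 t 36.78 G [-0.03 -0.05  0.36] F [ 0.1 -0.1  0.2] op 0.006 [-90.    -0.    90.97]
```

View pics/w6.png

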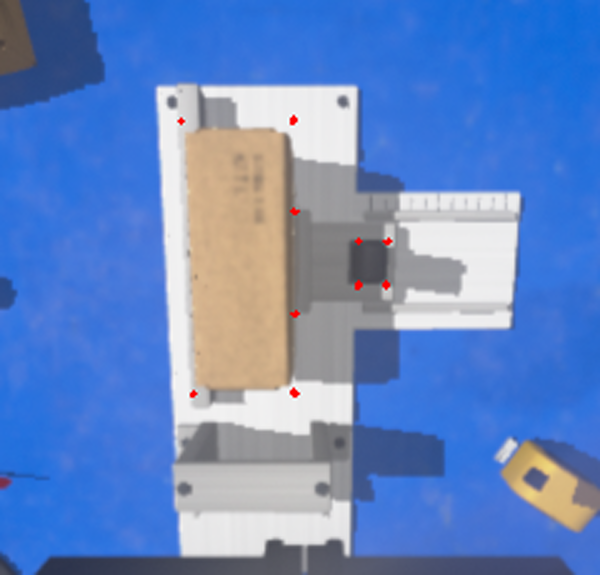

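```bash
python3 - <<'E'
from h import *
f=env.grab_frame("scene")
for n in("stapler","tape_measure","parts_case","jaw_tab"): print(n,[(np.round(q["xyz"],3),round(q["score"],2)) for q in env.search_frame(f,n)[:1]])
env.close_job(); print(env.read_state()["clock"])
E
```

```text
stapler [(array([ 0.472, -0.354,  0.049]), 0.65)]
tape_measure [(array([0.404, 0.033, 0.046]), 0.86)]
parts_case [(array([ 0.546, -0.115,  0.027]), 0.62)]
jaw_tab [(array([ 0.548, -0.118,  0.026]), 0.5)]
the job is handed in; nothing more can be done
the job is handed in; nothing more can be done
```

The carton is gauged and the job is handed in, at about 37 s of the 72 s allowed.

**What I did:** I passed the carton standing through the arch, let go half-way and took it again by its front end. I then drew it out to about the middle of the measuring bed. With shut fingers on the black tab, I pushed the jaw up until the force limit stopped it. Two more pushes stopped within 1 mm of the same place. The arm was drawn clear before I handed in.

**Last checks:**
- **Carton and jaw:** In the wrist view the carton stands clear of the arch, parallel to the fence and against it. The jaw's tab is within about 1 mm of where it should be when closed on the carton. The force reading had already fallen to near zero after each push, so the press rests on position rather than a measured holding force.
- **Bystanders:** The stapler and tape measure were found within 4 mm of their first positions. The parts case was within 1 mm in the top view.

**Checks that disagreed:** The top view missed the stapler once, and the scene view then found it in place. In the last scene view the network reported the parts case where the jaw is. I took that as a false detection, since the top view had it unmoved with a score of 0.97.

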